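# Refit the balance pan and check it with the 200 g weight

## Task

Put the balance back into service: take the cleaned square pan off the beaker, slide the tip of its stem along the middle line of the balance's dark floor plate to find the socket, let it drop in and leave the pan fully home, level and square with the housing. Then, with the pan free and empty, press the blue tare key fully down and let it go, and finally stand the 200 g weight (the largest of the three) gently upright on the middle of the pan, not dropping it. Never bear down hard on the pan, and leave everything else standing where it is.

Things in the scene. Friction and masses are not known exactly. Their poses are not given: they have to be found in the camera images.
- balance: White top-loading laboratory balance, fixed, 270 deep (its x) x 190 wide (its y) x 72 mm high. Origin: centre of its underside on the bench. Its -x side is the front, with a keypad ledge 53.5 mm high carrying the blue tare key; behind that a bezel 72 mm high frames the weighing area, an opening 130 (x) x 120 mm (y) floored by a dark steel plate 69 mm above the bench.
- opening_centre (a point): Point on top of the floor plate at the middle of the opening (x = +35 mm, z = 69 mm in the balance's frame; same axes). The rigid plate has one unmarked round blind socket for the pan's stem, 10 mm wide, 15.5 mm deep. It lies on the front-to-back middle line (y = 0 here), but where along it differs: anywhere from 20 mm in front of this point to 20 mm behind it.
- tare_key_top (a point): Centre of the top of the blue tare key, 22 mm (x) x 46 mm (y), 100 mm in front of the balance's origin, its top 60.5 mm above the bench when up.
- tare_key (a joint): Travel of the tare key: 0 up, 0.004 m fully down; a spring returns it; about 4 N presses it fully down.
- pan_centre (a point): Centre of the square steel weighing pan, a slab 62 x 62 x 8 mm, half-way through its thickness; x and y along its sides (all four alike), z up. Under its middle a round post 28 mm across, 22 mm high, then the stem. At the start it lies level over the beaker's mouth, stem hanging inside, this point 74 mm above the bench. Fully home, the post stands flat on the floor plate and this point is 26 mm above it.
- stem_tip (a point): Middle of the lower end of the pan's brass stem, 40 mm straight below pan_centre. The stem is 8 mm across and 14 mm long below the post; its tip is 5 mm across and widens to 8 mm over 3 mm. With the tip resting on the floor plate beside the socket, pan_centre is 40 mm above the plate.
- pan: The weighing pan as a whole, about 150 g; origin at the middle of the slab's underside, 4 mm below pan_centre; same axes.
- weight200_mid (a point): Half-way up the 200 g check weight, the largest of three: a steel cylinder 28 mm across up to 34 mm above its foot, then a neck and a 20 mm knob, 52 mm high in all, so this point is 26 mm above its foot. It stands in a well of the wooden stand (well floor 14 mm above the bench, stand top 22 mm). The three weights stand in a row, 55 mm apart, in any order.
- weight200: The 200 g weight; origin at the middle of its foot, z up.
- weight100: The 100 g weight, 22 mm across and 42 mm high, in the stand; origin at its foot. To be left alone.
- weight50: The 50 g weight, 17 mm across and 35 mm high, in the stand; origin at its foot. To be left alone.
- stand: Fixed dark wooden stand for the weights, 180 (its x, along the row of wells) x 60 x 22 mm high, with three wells 34 mm wide and 8 mm deep; origin: centre of its underside.
- beaker: Loose glass beaker, 49 mm across and 70 mm high, on which the pan lies at the start; origin: centre of its foot.
- jar: Small amber glass jar with a black cap, 46 mm across and 72 mm high, standing beside the work; origin at its foot. To be left alone.
- weighing_bottle: Small clear glass weighing bottle with a knobbed lid, 45 mm across and 60 mm high, standing beside the work; origin at its foot. To be left alone.
Mind the look-alikes: they are no part of the job. What is shaped like the pan but purple is not meant. What is shaped like the weight200 but red is not meant.

How it is judged:
By the outcome, as a careful person would: the job done as asked, in the order asked, and still so for the second after the job is handed in, with the robot touching nothing.
It also fails if it takes over 72 s, if anything falls off the work surface, if the arm or the gripper's body presses on something with over 40 N, if the wrist force passes 120 N, or if a joint passes its speed limit or range.

## Robot

A 6-joint arm with a two-finger parallel gripper is mounted at the origin on the work surface. World frame = base frame: x ahead of the robot, y to its left, z up, the work surface at z = 0. Lengths are in m, angles in rad, forces in N, time in s.
With the tool pointing down it reaches from about 0.225 to 0.875 m from the base axis. Payload 3.4 kg.
Tool frame: the origin (TCP) lies at the very end of the fingers, on their centre line; the grasp point (between the pads) lies 19 mm behind it (manip.grasp_offset is the distance from the TCP to the grasp point, in m); x points along the fingers, y is the direction in which the jaws open and shut, and the axes are right-handed (so a half turn about x gives the same grasp; the last joint's range is limited). The gripper opens to 85 mm and grips with 20 to 120 N. Pads are 22 mm wide; open, the fingers measure 114 mm over their backs; the gripper's body (76 mm by 85 mm) begins 54 mm behind the grasp point. The pads swing forward as they close: fully open they stand 13 mm farther back than shut.
Start: joints at [-1.36, 0.276, 1.505, -0, 1.361, -0.121], TCP at [0.187, -0.544, 0.231] pointing down, gripper open.
Joint ranges: [-2.89, 2.89], [-0.75, 2.08], [0.22, 2.7], [-1.18, 4.32], [0.11, 2.71], [-2.7, 2.7]. Speed limits (rad/s): [2.57, 2.57, 3.14, 3.14, 3.14, 3.14].

## Interface

Orientations are given as a unit quaternion [w, x, y, z].
In Python, from rig import manip gives the robot as it stands.
- The arm moves only by the tool step_arm, never from a script. Its argument "increments" is a list of rows, each an object with "grip": the opening, from 0 (shut) to 1 (fully open); "delta_pos": the shift along the world's x, y, z in m, a list of three; "twist": the turn about the world's z in degrees. A call has 1 to 10 rows; each row shifts and turns the commanded pose from where the row before left it; what a row does not reach is not made up. A row lasts 1/12 s, in which the tool goes at most 41.7 mm and 7.16 degrees, less where a joint would pass 70% of its speed; a pose out of reach is approached as far as the arm can. A call with a gripper value outside its range is refused whole. The fingers move at their own pace and stop on an object; "force" is the grip in N (left out, the last holds). Time passes only in rows, so rows that do not move let the fingers close. It gives the time, the measured TCP pose, the force and the opening at its end, in the units of the state.
- manip.get_state(): the state, without advancing time (a new reading comes with each control period).
- manip.get_image(name): name is "side" or "top"; returns a dict with "img" (400x640x3 uint8, red, green, blue), "fx", "fy", "cx", "cy" (pixels), "D" ([k1, k2, p1, p2, k3] as OpenCV has them; the pictures are not rectified), "rvec" (rotation vector, rad) and "tvec" (3), from world to camera coordinates, as OpenCV has them. Camera axes: x right, y down, z forward; pixel columns grow to the right and rows downward; lengths in m; the calibration is good to about 2 mm. A picture is of the moment at which its call begins. There is no depth.
- manip.sign_off(): hands the job in, once; it reports no verdict.
The state is a dict: "clock": time; "qpos": joint angles; "qd": joint speeds; "effort": joint torques, N m; "position": TCP position; "ee_rot": TCP orientation; "contact_force": force on the tool from outside, world axes, zero at the start; "moment": the same for the moment, N m; "width": finger opening in m.
Only numpy, scipy, OpenCV 4.12 (cv2) and the standard library are available. Lean on these libraries where they do the work, as an engineer would, in place of code of your own. Each camera call takes 0.05 s, during which the arm holds its last target. There are 200 camera calls.

## Working session

There is one attempt and no reset: what is moved stays moved. The work goes in short steps, Python scripts to look and compute and a tool call to move; the robot and the scene stay as the last step left them, time stands still between calls to the robot, and variables do not carry over. Pictures are saved under pics/ and viewed, about 8 in all and at most 12, crops included, and the job is handed in when it is done.

Besides the shell and the picture viewer there is one more tool, called after ">>>" by a JSON object that holds its "op" and its "data". step_arm: Moves the arm, as the interface text tells. Its arguments: {"type":"object","properties":{"increments":{"type":"array"},"force":{"type":"number"}},"required":["increments"]}

```bash
mkdir -p pics; ls; cat > h.py <<'E'
import numpy as np, cv2
from rig import manip
def shot(n):
    d=manip.get_image(n); np.savez(f'/tmp/{n}.npz',**{k:np.array(v) for k,v in d.items()}); return d
def load(n): return dict(np.load(f'/tmp/{n}.npz'))
def K(d): return np.array([[d['fx'],0,d['cx']],[0,d['fy'],d['cy']],[0,0,1.]])
def ray(d,uv):
    p=cv2.undistortPoints(np.array([[uv]],float),K(d),np.array(d['D'],float))[0,0]
    R=cv2.Rodrigues(np.array(d['rvec'],float))[0]; t=np.array(d['tvec'],float).ravel()
    return -R.T@t, R.T@np.array([p[0],p[1],1])
def at_z(d,uv,z):
    c,r=ray(d,uv); return c+r*(z-c[2])/r[2]
def proj(d,P):
    return cv2.projectPoints(np.array(P,float).reshape(-1,1,3),np.array(d['rvec'],float),np.array(d['tvec'],float),K(d),np.array(d['D'],float))[0][:,0]
E
python3 - <<'E'
from h import *
for n in('side','top'):
    d=shot(n); cv2.imwrite(f'pics/{n}0.png',cv2.resize(d['img'][...,::-1],(800,500),interpolation=cv2.INTER_CUBIC)); print(n,ray(d,(320,200)))
print(manip.get_state(),manip.grasp_offset)
E
```

```text
pics
side (array([0.13709767, 1.13516812, 0.84832489]), array([ 0.25960371, -0.78271645, -0.56597464]))
top (array([0.24340898, 0.0030389 , 1.5232459 ]), array([ 1.74405742e-01, -1.51442195e-04, -9.84683667e-01]))
{'clock': 0.1, 'qpos': array([-1.35999367e+00,  2.76514653e-01,  1.50601241e+00,  5.80825509e-06,
        1.36070834e+00, -1.20999646e-01]), 'qd': array([ 1.87891405e-03, -9.42670114e-04, -2.38611119e-03, -2.23774506e-05,
        7.19906746e-05, -3.40548134e-04]), 'effort': array([ 1.62595683e-03, -4.17701054e+01, -2.46405602e+01, -1.71957895e-04,
        5.80996988e-03, -3.80622339e-06]), 'position': array([ 0.18720125, -0.54316821,  0.23053363]), 'ee_rot': array([-0.11619168, -0.69737393, -0.11735229,  0.69742206]), 'contact_force': array([-0.8028377 , -0.8593295 , -0.19606165]), 'moment': array([ 0.04392703,  0.03603565, -0.06154382]), 'width': 0.08545008568380598} 0.0187
```

View pics/top0.png

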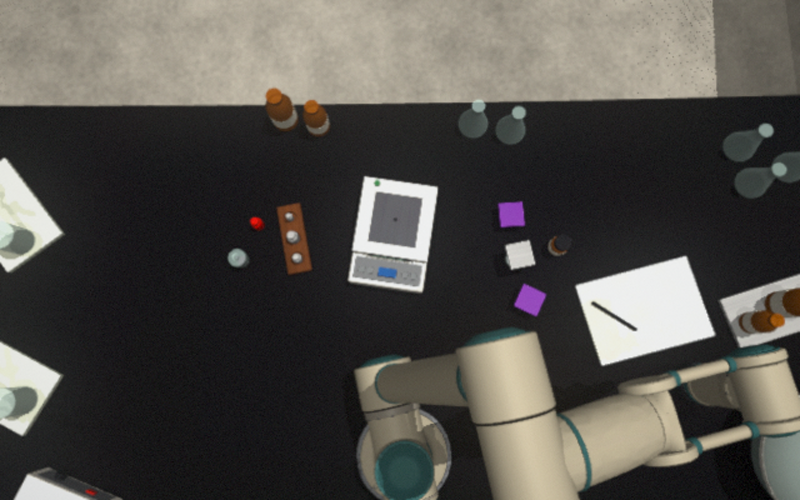

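View pics/side0.png

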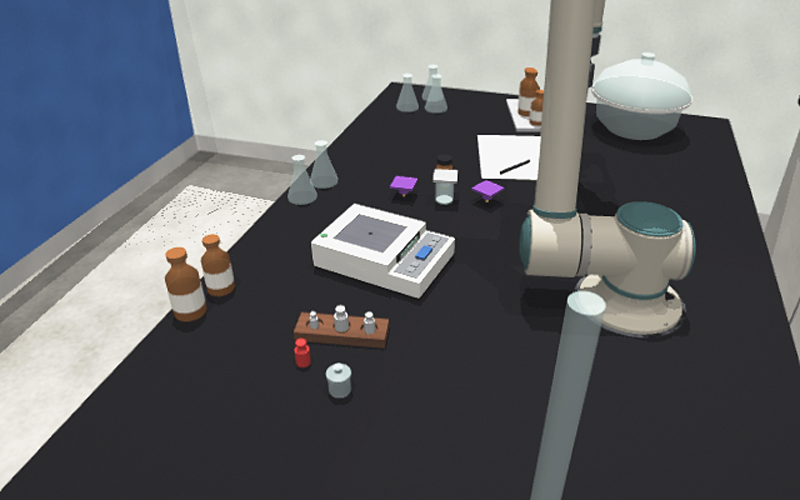

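The top view shows the balance at about (393,235), white pan on the beaker (520,255), jar (560,245), stand (294,238) with the largest weight apparently in the middle well, red decoy (256,223) and purple decoys. The side view agrees. I'll enlarge the details.

```bash
python3 - <<'E'
from h import *
im=load('top')['img'][...,::-1]; s=load('side')['img'][...,::-1]
def crop(i,x,y,w,h,k): return cv2.resize(i[y:y+h,x:x+w],(w*k,h*k),interpolation=cv2.INTER_CUBIC)
a=crop(im,270,135,90,105,5) ; b=crop(im,390,175,70,50,5); c=crop(im,210,155,50,66,5)
out=np.zeros((600,800,3),np.uint8); out[:525,:450]=a; out[:250,450:800]=b; out[260:590,450:700]=c
cv2.imwrite('pics/c1.png',out)
E
```

```text
(no output)
```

View pics/c1.png

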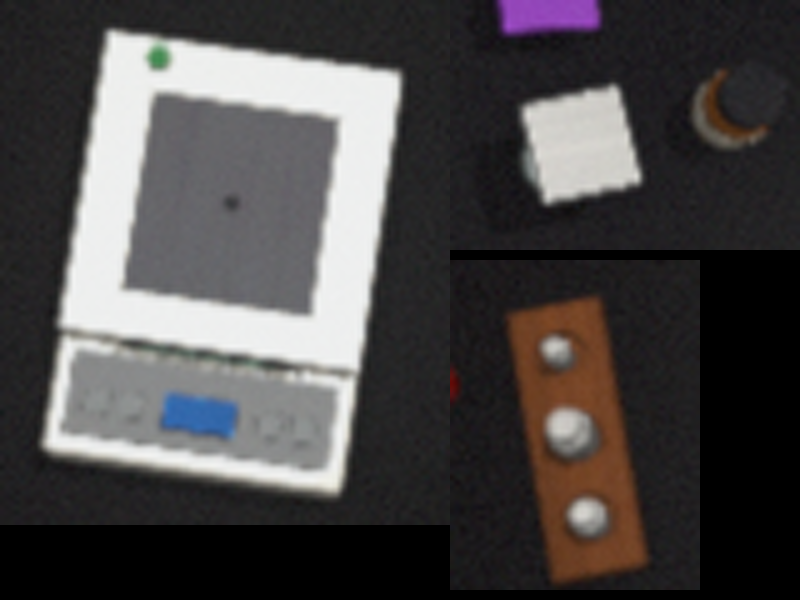

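The crop shows the opening's corners at (152,93),(340,118),(313,314),(122,289), with a dark dot at their middle. It may be only a mark, so I'll search by touch regardless. The key is at (199,416), the pan's corners at (522,105),(617,86),(640,184),(545,204), and the largest weight in the middle well at (571,433).

```bash
python3 - <<'E'
from h import *
d=load('top'); s=load('side')
def px(p,ox,oy,x0,y0): return ((p[0]-x0+.5)/5-.5+ox,(p[1]-y0+.5)/5-.5+oy)
A=lambda p:px(p,270,135,0,0); B=lambda p:px(p,390,175,450,0); C=lambda p:px(p,210,155,450,260)
op=[at_z(d,A(p),.069) for p in [(152,93),(340,118),(313,314),(122,289)]]
rim=[at_z(d,A(p),.072) for p in [(106,30),(402,71),(358,370),(60,327)]]
key=at_z(d,A((199,416)),.0605)
dot=at_z(d,A((232,203)),.069)
def L(P):
    P=np.array(P)[:,:2]; return P.mean(0),[np.linalg.norm(P[i]-P[(i+1)%4]) for i in range(4)]
print('op',L(op)); print('rim',L(rim)); print('key',key,'dot',dot)
def yaw(P):
    P=np.array(P); v=(P[0]-P[3])+(P[1]-P[2]); w=(P[0]-P[1])+(P[3]-P[2])
    return np.degrees([np.arctan2(v[1],v[0]),np.arctan2(-w[0],w[1])])
print('yaw',yaw(op),yaw(rim))
pan=[at_z(d,B(p),.078) for p in [(522,105),(617,86),(640,184),(545,204)]]
print('pan',L(pan),yaw(pan))
st=[at_z(d,C(p),.022) for p in [(507,313),(600,296),(648,565),(554,583)]]
print('stand',L(st),yaw(st))
print('well',at_z(d,C((571,433)),.06),'small',at_z(d,C((558,350)),.05),at_z(d,C((588,516)),.05))
for nm,P in dict(op=op,pan=pan,key=[key],dot=[dot]).items(): print(nm,(proj(s,P)+.5)*1.25)
E
```

```text
op (array([0.58110425, 0.01462548]), [np.float64(0.12116161860350654), np.float64(0.1282823029632006), np.float64(0.12134282284673234), np.float64(0.128802812199986)])
rim (array([0.5835822, 0.0147318]), [np.float64(0.1912354520703234), np.float64(0.19547853614658925), np.float64(0.18862106760419092), np.float64(0.19504526750789458)])
key [0.4461805  0.03681685 0.0605    ] dot [0.5809857 0.0144718 0.069    ]
yaw [-8.73218128 -8.46275627] [-9.0364179  -9.00834789]
pan (array([ 0.48435403, -0.29485227]), [np.float64(0.060627388037541176), np.float64(0.0629995930422375), np.float64(0.0603237548167424), np.float64(0.06357896691062102)]) [10.26780482 10.98108986]
stand (array([0.54534088, 0.27870127]), [np.float64(0.06162488705277568), np.float64(0.18213054323406822), np.float64(0.06118107495975201), np.float64(0.1823372081667229)]) [10.73413268 10.14693867]
well [0.540948  0.2756635 0.06     ] small [0.59745176 0.28681191 0.05      ] [0.48911727 0.2657852  0.05      ]
op [[332.22819118 240.52906904]
 [358.99294032 215.27718533]
 [407.20662012 227.81210459]
 [382.80548938 254.90842569]]
pan [[432.78587337 180.50684   ]
 [434.69474449 169.83134101]
 [458.33872821 171.14451832]
 [457.39323441 181.86235967]]
key [[424.46529718 252.43274442]]
dot [[370.34787749 234.07671381]]
```

```bash
python3 - <<'E'
from h import *
from scipy.spatial.transform import Rotation as R
d=load('top'); s=manip.get_state(); q=s['ee_rot']
M=R.from_quat([q[1],q[2],q[3],q[0]]).as_matrix(); print(M.round(3),'jaw yaw',np.degrees(np.arctan2(M[1,1],M[0,1])))
B=lambda x,y:((x-450+.5)/5-.5+390,(y+.5)/5-.5+175)
print('purple edge',at_z(d,B(505,32),.036),at_z(d,B(600,25),.036)); print('jar left foot',at_z(d,B(695,118),.0),'jar cap',at_z(d,B(752,95),.072))
# side pixel of pan: white-ish blob centroid vs predicted
sd=load('side'); im=sd['img'].astype(int); print([ (x,y) for x,y in proj(sd,[[.4844,-.2949,.078]])])
c=im[130:158,335:375].min(2); m=(c>170).astype(np.uint8); n,l,st,ce=cv2.connectedComponentsWithStats(m); print(st[1:],ce[1:]+[335,130])
cv2.imwrite('pics/s1.png',cv2.resize(sd['img'][120:260,220:380,::-1],(800,700)[0:1]+(600,),interpolation=cv2.INTER_CUBIC))
E
```

```text
[[-0.     0.326 -0.945]
 [ 0.002 -0.945 -0.326]
 [-1.    -0.002 -0.   ]] jaw yaw -70.98918853916416
purple edge [ 0.56567097 -0.25816611  0.036     ] [ 0.56942027 -0.31942297  0.036     ]
jar left foot [ 0.51404471 -0.38616671  0.        ] jar cap [ 0.51538739 -0.40396194  0.072     ]
[(np.float64(356.12236170031207), np.float64(140.09232348649982))]
[[ 12   5  19  10 164]
 [ 15  26  11   2  17]] [[356.27439024 139.81097561]
 [354.82352941 156.64705882]]
```

>>> {"op": "step_arm", "data": {"increments": [{"grip":1,"delta_pos":[0.025,0.02,0],"twist":6.8},{"grip":1,"delta_pos":[0.025,0.02,0],"twist":6.8},{"grip":1,"delta_pos":[0.025,0.02,0],"twist":6.8},{"grip":1,"delta_pos":[0.025,0.02,0],"twist":6.8},{"grip":1,"delta_pos":[0.025,0.02,0],"twist":6.8},{"grip":1,"delta_pos":[0.025,0.02,0],"twist":6.8},{"grip":1,"delta_pos":[0.025,0.02,-0.01],"twist":6.8},{"grip":1,"delta_pos":[0.025,0.02,-0.02],"twist":6.8},{"grip":1,"delta_pos":[0.025,0.02,-0.02],"twist":6.8},{"grip":1,"delta_pos":[0.025,0.02,-0.02],"twist":6.8}]}}

```text
clock: 0.93
position: [0.4383, -0.3424, 0.1605]
ee_rot: [0.488, 0.511, 0.488, -0.511]
contact_force: [1.1, -1.4, -0.5]
width: 0.0853
```

>>> {"op": "step_arm", "data": {"increments": [{"grip":1,"delta_pos":[0.024,0.024,0],"twist":6.8},{"grip":1,"delta_pos":[0.023,0.024,0],"twist":6.8},{"grip":1,"delta_pos":[0,0,0],"twist":0},{"grip":1,"delta_pos":[0,0,0],"twist":0},{"grip":1,"delta_pos":[0,0,0],"twist":0}]}}

```text
clock: 1.35
position: [0.4839, -0.2958, 0.1611]
ee_rot: [0.544, 0.451, 0.544, -0.452]
contact_force: [-0.0, -0.5, 0.5]
width: 0.0855
```

```bash
cat >> h.py <<'E'
from scipy.spatial.transform import Rotation as Rn
def st():
    s=manip.get_state(); q=s['ee_rot']; M=Rn.from_quat([q[1],q[2],q[3],q[0]]).as_matrix()
    print('t',round(s['clock'],2),'pos',s['position'].round(4),'yaw',np.degrees(np.arctan2(M[1,1],M[0,1])).round(2),'ax',M[:,0].round(3),'F',s['contact_force'].round(2),'M',s['moment'].round(3),'w',round(s['width'],4)); return s
E
python3 -c "
from h import *
st()"
```

```text
t 1.35 pos [ 0.4839 -0.2958  0.1611] yaw 10.6 ax [-0.001 -0.    -1.   ] F [-0.01 -0.5   0.48] M [-0.067  0.072  0.046] w 0.0855
```

>>> {"op": "step_arm", "data": {"increments": [{"grip":1,"delta_pos":[0.0005,0.001,-0.025],"twist":0},{"grip":1,"delta_pos":[0,0,-0.025],"twist":0},{"grip":1,"delta_pos":[0,0,-0.02],"twist":0},{"grip":1,"delta_pos":[0,0,-0.02],"twist":0},{"grip":1,"delta_pos":[0,0,-0.015],"twist":0},{"grip":1,"delta_pos":[0,0,0],"twist":0},{"grip":1,"delta_pos":[0,0,0],"twist":0}]}}

```text
clock: 1.93
position: [0.4836, -0.2955, 0.056]
ee_rot: [0.543, 0.452, 0.544, -0.452]
contact_force: [0.1, 0.0, -0.5]
width: 0.0853
```

```bash
python3 - <<'E'
from h import *
st(); d=shot('side'); t=shot('top')
a=cv2.resize(d['img'][110:170,300:420,::-1],(800,400),interpolation=cv2.INTER_CUBIC)
cv2.imwrite('pics/g1.png',a)
E
```

```text
t 1.93 pos [ 0.4836 -0.2955  0.056 ] yaw 10.47 ax [-0.001  0.001 -1.   ] F [ 0.05  0.01 -0.46] M [0.005 0.042 0.02 ] w 0.0853
```

View pics/g1.png

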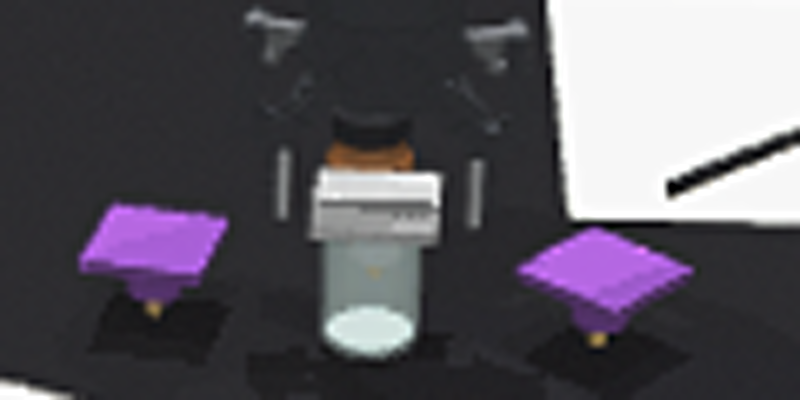

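The pads (285 and 475) straddle the slab (centre about 376), but their tips only just reach the slab's underside, so I'll go 5 mm lower and close.

>>> {"op": "step_arm", "data": {"increments": [{"grip":1,"delta_pos":[0,0,-0.005],"twist":0},{"grip":0.6,"delta_pos":[0,0,0],"twist":0},{"grip":0.6,"delta_pos":[0,0,0],"twist":0},{"grip":0.6,"delta_pos":[0,0,0],"twist":0},{"grip":0.6,"delta_pos":[0,0,0],"twist":0},{"grip":0.6,"delta_pos":[0,0,0],"twist":0},{"grip":0.6,"delta_pos":[0,0,0],"twist":0},{"grip":0.6,"delta_pos":[0,0,0],"twist":0}], "force": 30}}

```text
clock: 2.7
position: [0.4851, -0.2949, 0.052]
ee_rot: [0.545, 0.452, 0.544, -0.452]
contact_force: [-1.0, -0.7, 4.9]
width: 0.0613
```

```bash
python3 -c "
from h import *
st()"
```

```text
t 2.7 pos [ 0.4851 -0.2949  0.052 ] yaw 10.62 ax [ 0.001 -0.001 -1.   ] F [-1.05 -0.7   4.88] M [-0.019  0.213 -0.019] w 0.0613
```

>>> {"op": "step_arm", "data": {"increments": [{"grip":0.6,"delta_pos":[0,0,0.002],"twist":0},{"grip":0.6,"delta_pos":[0,0,0.003],"twist":0},{"grip":0.6,"delta_pos":[0,0,0.005],"twist":0},{"grip":0.6,"delta_pos":[0,0,0.01],"twist":0},{"grip":0.6,"delta_pos":[0,0,0.015],"twist":0},{"grip":0.6,"delta_pos":[0,0,0.02],"twist":0},{"grip":0.6,"delta_pos":[0,0,0.02],"twist":0},{"grip":0.6,"delta_pos":[0,0,0.015],"twist":0},{"grip":0.6,"delta_pos":[0,0,0],"twist":0},{"grip":0.6,"delta_pos":[0,0,0],"twist":0}]}}

```text
clock: 3.53
position: [0.4852, -0.295, 0.1424]
ee_rot: [0.545, 0.452, 0.543, -0.452]
contact_force: [-0.2, -0.2, -1.6]
width: 0.0609
```

```bash
python3 - <<'E'
from h import *
st(); d=shot('side'); t=shot('top')
a=cv2.resize(d['img'][80:170,300:420,::-1],(720,540),interpolation=cv2.INTER_CUBIC)
cv2.imwrite('pics/g2.png',a)
E
```

```text
t 3.53 pos [ 0.4852 -0.295   0.1424] yaw 10.61 ax [ 0.002 -0.002 -1.   ] F [-0.18 -0.16 -1.56] M [-0.005 -0.005 -0.007] w 0.0609
```

View pics/g2.png

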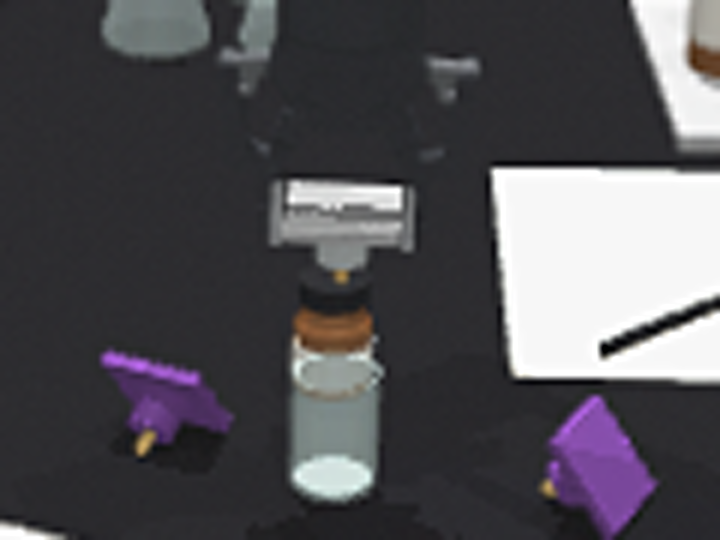

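The pan is held level (weight −1.6 N) and the beaker stands. Both purple decoys have toppled: they were balanced on their stems and I had about 25 mm clearance from one, with no contact force read. I'll carry on to the balance.

>>> {"op": "step_arm", "data": {"increments": [{"grip":0.6,"delta_pos":[0.003,0.0136,0],"twist":-1.6},{"grip":0.6,"delta_pos":[0.007,0.03,0],"twist":-2},{"grip":0.6,"delta_pos":[0.008,0.035,0],"twist":-2},{"grip":0.6,"delta_pos":[0.008,0.035,0],"twist":-2},{"grip":0.6,"delta_pos":[0.008,0.035,0],"twist":-2},{"grip":0.6,"delta_pos":[0.008,0.035,0],"twist":-2},{"grip":0.6,"delta_pos":[0.008,0.035,0],"twist":-2},{"grip":0.6,"delta_pos":[0.008,0.035,0],"twist":-2},{"grip":0.6,"delta_pos":[0.008,0.03,0],"twist":-2},{"grip":0.6,"delta_pos":[0.0071,0.03,0],"twist":-2}]}}

```text
clock: 4.47
position: [0.5571, 0.0209, 0.1398]
ee_rot: [-0.458, -0.537, -0.46, 0.539]
contact_force: [1.5, -0.2, -2.1]
width: 0.0613
```

>>> {"op": "step_arm", "data": {"increments": [{"grip":0.6,"delta_pos":[0,0,-0.01],"twist":0},{"grip":0.6,"delta_pos":[0,0,-0.015],"twist":0},{"grip":0.6,"delta_pos":[0,0,-0.01],"twist":0},{"grip":0.6,"delta_pos":[0,0,-0.01],"twist":0},{"grip":0.6,"delta_pos":[0,0,-0.005],"twist":0},{"grip":0.6,"delta_pos":[0,0,0],"twist":0},{"grip":0.6,"delta_pos":[0,0,0],"twist":0},{"grip":0.6,"delta_pos":[0,0,0],"twist":0}]}}

```text
clock: 5.13
position: [0.5584, 0.0185, 0.0918]
ee_rot: [0.459, 0.538, 0.459, -0.538]
contact_force: [-0.2, -0.2, -1.3]
width: 0.0613
```

```bash
python3 - <<'E'
from h import *
st(); d=shot('side')
cv2.imwrite('pics/g3.png',cv2.resize(d['img'][130:240,240:380,::-1],(700,550),interpolation=cv2.INTER_CUBIC))
p=lambda s,y,z:[.581+s*.9877+y*.1564,.015-s*.1564+y*.9877,z]
print((proj(d,[p(0,0,.069),p(-23,0,.074) if 0 else p(-.023,0,.074)])-[240,130])*5+2)
E
```

```text
t 5.13 pos [0.5584 0.0185 0.0918] yaw -9.03 ax [ 0.001 -0.    -1.   ] F [-0.2  -0.19 -1.28] M [-0.005 -0.01   0.01 ] w 0.0613
[[280.54617213 286.28533526]
 [315.77214459 288.62753193]]
```

View pics/g3.png

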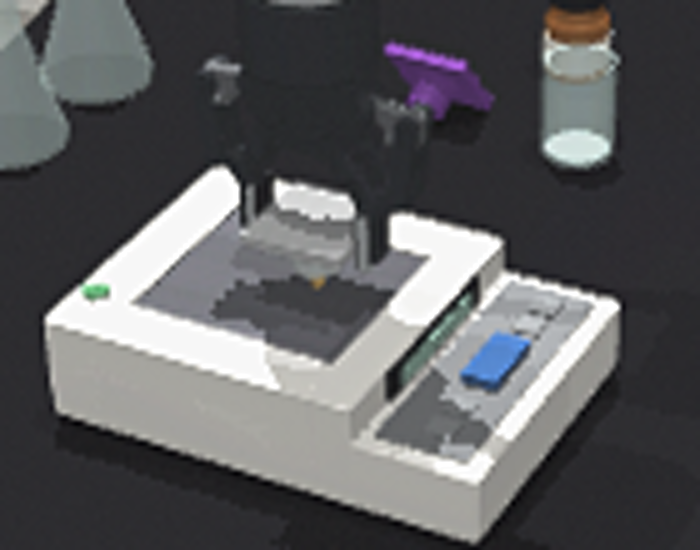

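The brass tip shows at (318,284), against (316,289) predicted, with the pan level and square to the housing. Now I'll lower to touch.

>>> {"op": "step_arm", "data": {"increments": [{"grip":0.6,"delta_pos":[0,0,-0.001],"twist":0},{"grip":0.6,"delta_pos":[0,0,-0.001],"twist":0},{"grip":0.6,"delta_pos":[0,0,-0.001],"twist":0},{"grip":0.6,"delta_pos":[0,0,-0.0005],"twist":0},{"grip":0.6,"delta_pos":[0,0,0],"twist":0}]}}

```text
clock: 5.6
position: [0.5578, 0.019, 0.0878]
ee_rot: [-0.459, -0.538, -0.459, 0.538]
contact_force: [0.1, -0.1, -2.5]
width: 0.0613
```

>>> {"op": "step_arm", "data": {"increments": [{"grip":0.6,"delta_pos":[0,0,-0.0005],"twist":0},{"grip":0.6,"delta_pos":[0,0,0],"twist":0},{"grip":0.6,"delta_pos":[0,0,0],"twist":0}]}}

```text
clock: 5.85
position: [0.5579, 0.019, 0.0873]
ee_rot: [0.459, 0.538, 0.459, -0.538]
contact_force: [0.4, 0.4, -1.3]
width: 0.0613
```

>>> {"op": "step_arm", "data": {"increments": [{"grip":0.6,"delta_pos":[0,0,-0.0005],"twist":0},{"grip":0.6,"delta_pos":[0,0,0],"twist":0},{"grip":0.6,"delta_pos":[0,0,0],"twist":0}]}}

```text
clock: 6.1
position: [0.558, 0.019, 0.087]
ee_rot: [0.459, 0.538, 0.459, -0.538]
contact_force: [-0.1, -0.2, -0.5]
width: 0.0612
```

>>> {"op": "step_arm", "data": {"increments": [{"grip":0.6,"delta_pos":[0,0,-0.0005],"twist":0},{"grip":0.6,"delta_pos":[0,0,0],"twist":0},{"grip":0.6,"delta_pos":[0,0,0],"twist":0}]}}

```text
clock: 6.35
position: [0.5581, 0.0189, 0.0868]
ee_rot: [0.459, 0.538, 0.459, -0.537]
contact_force: [-1.1, 1.0, 3.2]
width: 0.0614
```

Contact at TCP z ≈ 0.0868, as predicted (0.087). Easing off slightly and sliding backwards along the middle line.

>>> {"op": "step_arm", "data": {"increments": [{"grip":0.6,"delta_pos":[0.0015,-0.00024,0.0002],"twist":0},{"grip":0.6,"delta_pos":[0.0015,-0.00024,0],"twist":0},{"grip":0.6,"delta_pos":[0,0,0],"twist":0}]}}

```text
clock: 6.6
position: [0.5604, 0.0185, 0.0868]
ee_rot: [-0.459, -0.537, -0.46, 0.538]
contact_force: [-3.0, 0.8, 4.2]
width: 0.0616
```

>>> {"op": "step_arm", "data": {"increments": [{"grip":0.6,"delta_pos":[0.0015,-0.00024,0],"twist":0},{"grip":0.6,"delta_pos":[0.001,-0.00016,0],"twist":0},{"grip":0.6,"delta_pos":[0,0,0],"twist":0}]}}

```text
clock: 6.85
position: [0.5628, 0.0181, 0.0868]
ee_rot: [-0.459, -0.537, -0.46, 0.538]
contact_force: [-2.7, 0.9, 5.4]
width: 0.0613
```

>>> {"op": "step_arm", "data": {"increments": [{"grip":0.6,"delta_pos":[0.0015,-0.00024,0],"twist":0},{"grip":0.6,"delta_pos":[0.001,-0.00016,0],"twist":0},{"grip":0.6,"delta_pos":[0,0,0],"twist":0}]}}

```text
clock: 7.1
position: [0.5653, 0.0177, 0.0868]
ee_rot: [-0.459, -0.537, -0.46, 0.538]
contact_force: [-2.7, 1.2, 6.2]
width: 0.0614
```

>>> {"op": "step_arm", "data": {"increments": [{"grip":0.6,"delta_pos":[0.0015,-0.00024,0.0003],"twist":0},{"grip":0.6,"delta_pos":[0.001,-0.00016,0],"twist":0},{"grip":0.6,"delta_pos":[0,0,0],"twist":0}]}}

```text
clock: 7.35
position: [0.5685, 0.0172, 0.0868]
ee_rot: [-0.459, -0.538, -0.459, 0.538]
contact_force: [-2.3, 0.8, 3.8]
width: 0.0613
```

>>> {"op": "step_arm", "data": {"increments": [{"grip":0.6,"delta_pos":[0.0015,-0.00024,0],"twist":0},{"grip":0.6,"delta_pos":[0.001,-0.00016,0],"twist":0},{"grip":0.6,"delta_pos":[0,0,0],"twist":0}]}}

```text
clock: 7.6
position: [0.5712, 0.0168, 0.0868]
ee_rot: [0.459, 0.538, 0.459, -0.538]
contact_force: [-2.9, 0.6, 3.4]
width: 0.0614
```

>>> {"op": "step_arm", "data": {"increments": [{"grip":0.6,"delta_pos":[0.0015,-0.00024,0],"twist":0},{"grip":0.6,"delta_pos":[0.001,-0.00016,0],"twist":0},{"grip":0.6,"delta_pos":[0,0,0],"twist":0}]}}

```text
clock: 7.85
position: [0.5738, 0.0164, 0.0868]
ee_rot: [0.459, 0.538, 0.459, -0.537]
contact_force: [-1.8, 1.4, 3.8]
width: 0.0608
```

>>> {"op": "step_arm", "data": {"increments": [{"grip":0.6,"delta_pos":[0.0015,-0.00024,0],"twist":0},{"grip":0.6,"delta_pos":[0.001,-0.00016,0],"twist":0},{"grip":0.6,"delta_pos":[0,0,0],"twist":0}]}}

```text
clock: 8.1
position: [0.5766, 0.0159, 0.0867]
ee_rot: [0.46, 0.538, 0.459, -0.537]
contact_force: [0.1, 0.2, 1.1]
width: 0.0613
```

>>> {"op": "step_arm", "data": {"increments": [{"grip":0.6,"delta_pos":[0.0015,-0.00024,0],"twist":0},{"grip":0.6,"delta_pos":[0.001,-0.00016,0],"twist":0},{"grip":0.6,"delta_pos":[0,0,0],"twist":0}]}}

```text
clock: 8.35
position: [0.5792, 0.0155, 0.0864]
ee_rot: [0.46, 0.538, 0.459, -0.537]
contact_force: [-0.3, -0.5, -1.4]
width: 0.0612
```

The force fell to −1.4 N and z sank, so the tip is over the socket, about where the dot is. Going 1 mm on, then gently down.

>>> {"op": "step_arm", "data": {"increments": [{"grip":0.6,"delta_pos":[0.001,-0.00016,0],"twist":0},{"grip":0.6,"delta_pos":[0,0,-0.001],"twist":0},{"grip":0.6,"delta_pos":[0,0,0],"twist":0}]}}

```text
clock: 8.6
position: [0.5795, 0.0155, 0.0854]
ee_rot: [-0.459, -0.538, -0.459, 0.538]
contact_force: [-0.5, -0.6, -1.7]
width: 0.0615
```

>>> {"op": "step_arm", "data": {"increments": [{"grip":0.6,"delta_pos":[0,0,-0.0005],"twist":0},{"grip":0.6,"delta_pos":[0,0,-0.0005],"twist":0},{"grip":0.6,"delta_pos":[0,0,0],"twist":0}]}}

```text
clock: 8.85
position: [0.5794, 0.0155, 0.0847]
ee_rot: [0.459, 0.538, 0.459, -0.538]
contact_force: [-0.1, 0.7, -2.9]
width: 0.0612
```

>>> {"op": "step_arm", "data": {"increments": [{"grip":0.6,"delta_pos":[0,0,-0.0005],"twist":0},{"grip":0.6,"delta_pos":[0,0,-0.0005],"twist":0},{"grip":0.6,"delta_pos":[0,0,0],"twist":0}]}}

```text
clock: 9.1
position: [0.5796, 0.0155, 0.0838]
ee_rot: [0.459, 0.538, 0.459, -0.538]
contact_force: [1.3, 0.7, -1.5]
width: 0.0612
```

>>> {"op": "step_arm", "data": {"increments": [{"grip":0.6,"delta_pos":[0,0,-0.0005],"twist":0},{"grip":0.6,"delta_pos":[0,0,-0.0005],"twist":0},{"grip":0.6,"delta_pos":[0,0,0],"twist":0},{"grip":0.6,"delta_pos":[0,0,0],"twist":0}]}}

```text
clock: 9.43
position: [0.5797, 0.0155, 0.0829]
ee_rot: [0.459, 0.538, 0.459, -0.537]
contact_force: [2.3, -0.3, -1.3]
width: 0.061
```

>>> {"op": "step_arm", "data": {"increments": [{"grip":0.6,"delta_pos":[0.0008,-0.0001,0],"twist":0},{"grip":0.6,"delta_pos":[0,0,-0.0005],"twist":0},{"grip":0.6,"delta_pos":[0,0,-0.0005],"twist":0},{"grip":0.6,"delta_pos":[0,0,0],"twist":0}]}}

```text
clock: 9.77
position: [0.5799, 0.0154, 0.0816]
ee_rot: [-0.459, -0.537, -0.459, 0.538]
contact_force: [-0.2, 0.1, -2.0]
width: 0.0613
```

>>> {"op": "step_arm", "data": {"increments": [{"grip":0.6,"delta_pos":[0,0,-0.001],"twist":0},{"grip":0.6,"delta_pos":[0,0,-0.001],"twist":0},{"grip":0.6,"delta_pos":[0,0,0],"twist":0}]}}

```text
clock: 10.02
position: [0.5799, 0.0154, 0.0795]
ee_rot: [-0.459, -0.537, -0.459, 0.538]
contact_force: [0.4, -0.6, -1.9]
width: 0.0611
```

>>> {"op": "step_arm", "data": {"increments": [{"grip":0.6,"delta_pos":[0,0,-0.001],"twist":0},{"grip":0.6,"delta_pos":[0,0,-0.001],"twist":0},{"grip":0.6,"delta_pos":[0,0,-0.001],"twist":0},{"grip":0.6,"delta_pos":[0,0,0],"twist":0}]}}

```text
clock: 10.35
position: [0.58, 0.0154, 0.0766]
ee_rot: [-0.459, -0.538, -0.459, 0.538]
contact_force: [-0.2, 0.1, -1.3]
width: 0.0613
```

>>> {"op": "step_arm", "data": {"increments": [{"grip":0.6,"delta_pos":[0,0,-0.001],"twist":0},{"grip":0.6,"delta_pos":[0,0,-0.001],"twist":0},{"grip":0.6,"delta_pos":[0,0,-0.0005],"twist":0},{"grip":0.6,"delta_pos":[0,0,0],"twist":0},{"grip":0.6,"delta_pos":[0,0,0],"twist":0}]}}

```text
clock: 10.77
position: [0.5802, 0.0154, 0.0743]
ee_rot: [0.459, 0.538, 0.459, -0.538]
contact_force: [0.7, -0.9, -1.7]
width: 0.0615
```

>>> {"op": "step_arm", "data": {"increments": [{"grip":0.6,"delta_pos":[0,0,-0.0005],"twist":0},{"grip":0.6,"delta_pos":[0,0,-0.0005],"twist":0},{"grip":0.6,"delta_pos":[0,0,0],"twist":0},{"grip":0.6,"delta_pos":[0,0,0],"twist":0}]}}

```text
clock: 11.1
position: [0.5802, 0.0154, 0.0733]
ee_rot: [0.459, 0.538, 0.459, -0.538]
contact_force: [0.8, -0.1, -2.7]
width: 0.0609
```

>>> {"op": "step_arm", "data": {"increments": [{"grip":0.6,"delta_pos":[0,0,-0.0004],"twist":0},{"grip":0.6,"delta_pos":[0,0,0],"twist":0},{"grip":0.6,"delta_pos":[0,0,0],"twist":0}]}}

```text
clock: 11.35
position: [0.5803, 0.0154, 0.073]
ee_rot: [0.459, 0.538, 0.459, -0.538]
contact_force: [-0.5, 0.4, -0.6]
width: 0.0607
```

>>> {"op": "step_arm", "data": {"increments": [{"grip":0.6,"delta_pos":[0,0,-0.0003],"twist":0},{"grip":0.6,"delta_pos":[0,0,0],"twist":0},{"grip":0.6,"delta_pos":[0,0,0],"twist":0}]}}

```text
clock: 11.6
position: [0.5803, 0.0154, 0.073]
ee_rot: [0.459, 0.538, 0.459, -0.538]
contact_force: [-0.2, -0.2, 3.0]
width: 0.0609
```

```bash
python3 -c "
from h import *
st()"
```

```text
t 11.6 pos [0.5803 0.0154 0.073 ] yaw -8.99 ax [ 0. -0. -1.] F [-0.24 -0.22  2.99] M [ 0.026  0.176 -0.034] w 0.0609
```

Seated: floor contact at 13.8 mm below the slide height. Releasing.

>>> {"op": "step_arm", "data": {"increments": [{"grip":0.6,"delta_pos":[0,0,0],"twist":0},{"grip":0.85,"delta_pos":[0,0,0],"twist":0},{"grip":0.85,"delta_pos":[0,0,0],"twist":0},{"grip":0.85,"delta_pos":[0,0,0],"twist":0},{"grip":0.85,"delta_pos":[0,0,0],"twist":0},{"grip":0.85,"delta_pos":[0,0,0.005],"twist":0},{"grip":0.85,"delta_pos":[0,0,0.015],"twist":0},{"grip":0.85,"delta_pos":[0,0,0.03],"twist":0},{"grip":0.85,"delta_pos":[0,0,0.03],"twist":0}], "force": 20}}

```text
clock: 12.35
position: [0.5792, 0.0154, 0.1527]
ee_rot: [-0.459, -0.537, -0.46, 0.538]
contact_force: [0.1, -0.5, 0.7]
width: 0.0724
```

>>> {"op": "step_arm", "data": {"increments": [{"grip":0,"delta_pos":[-0.03,0.005,0],"twist":0},{"grip":0,"delta_pos":[-0.035,0.0055,0],"twist":0},{"grip":0,"delta_pos":[-0.035,0.0055,0],"twist":0},{"grip":0,"delta_pos":[-0.035,0.0055,0],"twist":0},{"grip":0,"delta_pos":[0,0,0],"twist":0},{"grip":0,"delta_pos":[0,0,0],"twist":0},{"grip":0,"delta_pos":[0,0,0],"twist":0},{"grip":0,"delta_pos":[0,0,0],"twist":0},{"grip":0,"delta_pos":[0,0,0],"twist":0}]}}

```text
clock: 13.1
position: [0.4468, 0.0366, 0.1528]
ee_rot: [0.46, 0.538, 0.459, -0.537]
contact_force: [0.4, 0.0, -0.2]
width: -0.0004
```

```bash
python3 - <<'E'
from h import *
st(); d=shot('side'); t=shot('top')
a=cv2.resize(d['img'][125:235,240:380,::-1],(700,550),interpolation=cv2.INTER_CUBIC)
cv2.imwrite('pics/g4.png',a)
p=lambda s,y,z:[.581+s*.9877+y*.1564,.015-s*.1564+y*.9877,z]
print((proj(d,[p(-.0007+a,b,.099) for a,b in((-.031,-.031),(.031,-.031),(.031,.031),(-.031,.031))])-[240,125])*5+2)
E
```

```text
t 13.1 pos [0.4468 0.0366 0.1528] yaw -9.0 ax [ 0.001 -0.    -1.   ] F [ 0.43  0.03 -0.16] M [-0.006 -0.006  0.021] w -0.0004
[[354.20374023 253.58041418]
 [259.1524787  228.74396458]
 [204.1154212  280.31507044]
 [301.34497974 306.87596772]]
```

View pics/g4.png

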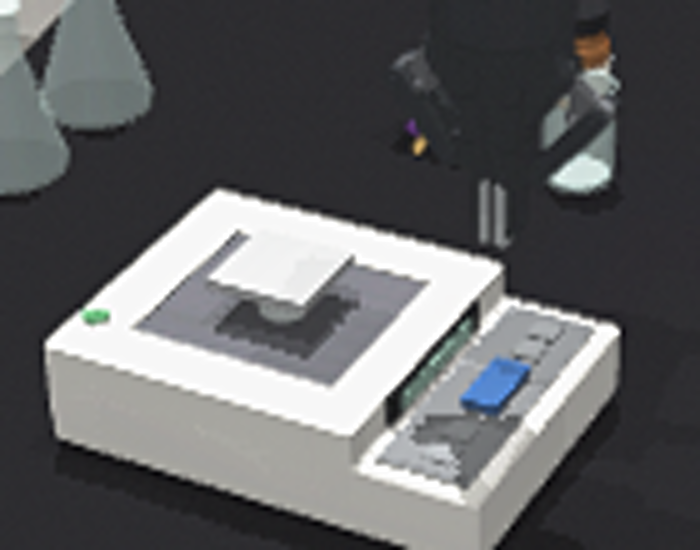

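The pan's corners (355,257),(208,280),(303,307) match the predicted home position, so it is down, level and square. Next, the key.

>>> {"op": "step_arm", "data": {"increments": [{"grip":0,"delta_pos":[0,0,-0.03],"twist":0},{"grip":0,"delta_pos":[0,0,-0.03],"twist":0},{"grip":0,"delta_pos":[0,0,-0.02],"twist":0},{"grip":0,"delta_pos":[0,0,-0.008],"twist":0},{"grip":0,"delta_pos":[0,0,-0.002],"twist":0},{"grip":0,"delta_pos":[0,0,-0.002],"twist":0},{"grip":0,"delta_pos":[0,0,-0.002],"twist":0},{"grip":0,"delta_pos":[0,0,-0.001],"twist":0},{"grip":0,"delta_pos":[0,0,0],"twist":0}]}}

```text
clock: 13.95
position: [0.4464, 0.0368, 0.0586]
ee_rot: [0.46, 0.538, 0.459, -0.537]
contact_force: [-0.8, 0.1, 2.1]
width: -0.0002
```

>>> {"op": "step_arm", "data": {"increments": [{"grip":0,"delta_pos":[0,0,-0.001],"twist":0},{"grip":0,"delta_pos":[0,0,0],"twist":0},{"grip":0,"delta_pos":[0,0,0],"twist":0}]}}

```text
clock: 14.2
position: [0.4463, 0.0368, 0.0573]
ee_rot: [0.46, 0.538, 0.459, -0.537]
contact_force: [1.9, -0.5, 3.0]
width: -0.0
```

>>> {"op": "step_arm", "data": {"increments": [{"grip":0,"delta_pos":[0,0,-0.0005],"twist":0},{"grip":0,"delta_pos":[0,0,0],"twist":0},{"grip":0,"delta_pos":[0,0,0],"twist":0}]}}

```text
clock: 14.45
position: [0.4463, 0.0368, 0.0565]
ee_rot: [0.46, 0.538, 0.459, -0.537]
contact_force: [2.0, -1.1, 4.4]
width: -0.0
```

>>> {"op": "step_arm", "data": {"increments": [{"grip":0,"delta_pos":[0,0,-0.0005],"twist":0},{"grip":0,"delta_pos":[0,0,-0.0005],"twist":0},{"grip":0,"delta_pos":[0,0,0],"twist":0},{"grip":0,"delta_pos":[0,0,0],"twist":0}]}}

```text
clock: 14.78
position: [0.4463, 0.0368, 0.0563]
ee_rot: [0.46, 0.538, 0.459, -0.537]
contact_force: [0.8, 0.1, 12.4]
width: 0.0003
```

```bash
python3 - <<'E'
from h import *
st()
# 200 g weight from the clean first pictures is overwritten; take fresh top: arm may not hide the stand
t=shot('top'); d=shot('side')
c=t['img'][150:225,195:260,::-1]; e=d['img'][235:320,230:320,::-1]
o=np.zeros((600,800,3),np.uint8); a=cv2.resize(c,(390,450),interpolation=cv2.INTER_CUBIC); b=cv2.resize(e,(405,383),interpolation=cv2.INTER_CUBIC)
o[:450,:390]=a; o[:383,395:800]=b; cv2.imwrite('pics/w1.png',o)
E
```

```text
t 14.78 pos [0.4463 0.0368 0.0563] yaw -8.98 ax [ 0.003 -0.    -1.   ] F [ 0.79  0.06 12.45] M [-0.13  -0.074 -0.028] w 0.0003
```

View pics/w1.png

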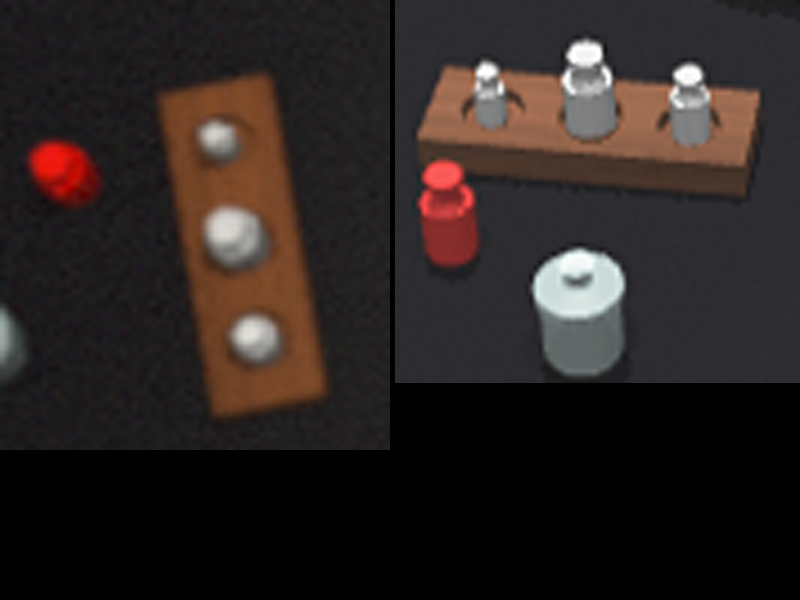

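Key bottomed at 0.0563 with 12 N. The largest weight is in the middle well, knob at (233,235) in top and (585,54) in side. The red look-alike stands apart from it.

>>> {"op": "step_arm", "data": {"increments": [{"grip":0,"delta_pos":[0,0,0.002],"twist":0},{"grip":0,"delta_pos":[0,0,0.004],"twist":0},{"grip":0,"delta_pos":[0,0,0.02],"twist":0},{"grip":0,"delta_pos":[0,0,0.035],"twist":0},{"grip":0,"delta_pos":[0,0,0.035],"twist":0}]}}

```text
clock: 15.3
position: [0.4421, 0.0372, 0.1505]
ee_rot: [-0.457, -0.536, -0.461, 0.54]
contact_force: [1.0, -0.3, -0.7]
width: -0.0001
```

```bash
python3 - <<'E'
from h import *
print(st()['qpos'].round(2)); t=load('top'); d=load('side')
T=lambda x,y:((x+.5)/6-.5+195,(y+.5)/6-.5+150); S=lambda x,y:((x-395+.5)/4.5-.5+230,(y+.5)/4.5-.5+235)
for z in(.06,.066): print(z,at_z(t,T(233,235),z),at_z(d,S(585,54),z))
print('body: side base',at_z(d,S(590,131),.022))
print('red foot',at_z(d,S(450,250),0),at_z(t,T(60,172),.03),at_z(d,S(444,172),.052))
E=[at_z(t,T(*p),.022) for p in((158,93),(268,73),(327,393),(213,417))]; print('stand',np.mean(E,0))
E
```

```text
t 15.3 pos [0.4421 0.0372 0.1505] yaw -8.99 ax [-0.008  0.001 -1.   ] F [ 0.98 -0.31 -0.73] M [ 0.011 -0.019 -0.007] w -0.0001
[-0.07  0.15  1.89  0.    1.11  0.08]
0.06 [0.5424189  0.27690204 0.06      ] [0.54891139 0.2708608  0.06      ]
0.066 [0.54119282 0.27577907 0.066     ] [0.54577704 0.2774391  0.066     ]
body: side base [0.54108122 0.28894309 0.022     ]
red foot [0.58651077 0.37555547 0.        ] [0.58448979 0.37641166 0.03      ] [0.58614396 0.37167453 0.052     ]
stand [0.54600574 0.27941429 0.022     ]
```

>>> {"op": "step_arm", "data": {"increments": [{"grip":0.55,"delta_pos":[0.0098,0.024,0],"twist":-7.1},{"grip":0.55,"delta_pos":[0.0098,0.024,0],"twist":-7.1},{"grip":0.55,"delta_pos":[0.0098,0.024,0],"twist":-7.1},{"grip":0.55,"delta_pos":[0.0098,0.024,0],"twist":-7.1},{"grip":0.55,"delta_pos":[0.0098,0.024,0],"twist":-7.1},{"grip":0.55,"delta_pos":[0.0098,0.024,0],"twist":-7.1},{"grip":0.55,"delta_pos":[0.0098,0.024,0],"twist":-7.1},{"grip":0.55,"delta_pos":[0.0098,0.024,0],"twist":-7.1},{"grip":0.55,"delta_pos":[0.0098,0.024,0],"twist":-7.1},{"grip":0.55,"delta_pos":[0.0098,0.024,0],"twist":-7.1}]}}

```text
clock: 16.13
position: [0.5417, 0.2776, 0.1499]
ee_rot: [-0.06, -0.703, -0.059, 0.706]
contact_force: [-0.3, -0.9, 0.4]
width: 0.0468
```

>>> {"op": "step_arm", "data": {"increments": [{"grip":0.55,"delta_pos":[0,0,-0.01],"twist":0},{"grip":0.55,"delta_pos":[0,0,-0.03],"twist":0},{"grip":0.55,"delta_pos":[0,0,0],"twist":0},{"grip":0.55,"delta_pos":[0,0,0],"twist":0},{"grip":0.55,"delta_pos":[0,0,0],"twist":0}]}}

```text
clock: 16.55
position: [0.5426, 0.2763, 0.1112]
ee_rot: [-0.062, -0.704, -0.061, 0.705]
contact_force: [0.4, -0.3, 0.1]
width: 0.0469
```

```bash
python3 - <<'E'
from h import *
st(); d=shot('side')
cv2.imwrite('pics/w2.png',cv2.resize(d['img'][185:285,210:340,::-1],(780,600),interpolation=cv2.INTER_CUBIC))
E
```

```text
t 16.55 pos [0.5426 0.2763 0.1112] yaw -79.99 ax [-0.002 -0.001 -1.   ] F [ 0.36 -0.32  0.11] M [-0.029  0.013  0.025] w 0.0469
```

View pics/w2.png

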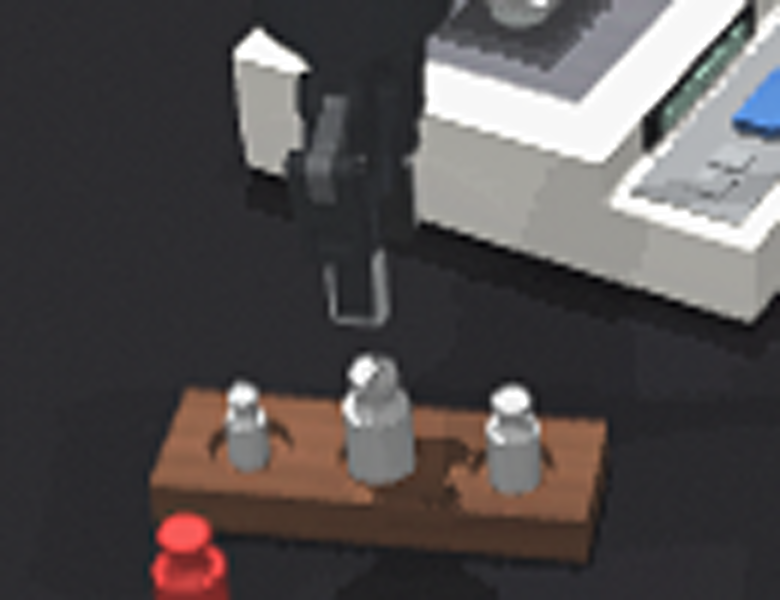

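```bash
python3 - <<'E'
from h import *
d=load('side'); f=lambda P:(proj(d,P)-[210,185])*6+2.5
print(f([[.5426,.2763,.1112],[.5426,.2763,.066],[.5426,.2763,.022],[.545,.278,.066],[.545,.278,.022]]))
E
```

```text
[[374.84033331 283.58200494]
 [381.86449638 371.9565067 ]
 [388.45772593 454.4790512 ]
 [374.74930258 373.3902651 ]
 [381.48835993 455.927965  ]]
```

>>> {"op": "step_arm", "data": {"increments": [{"grip":0.55,"delta_pos":[0.0028,0.0015,0],"twist":0},{"grip":0.55,"delta_pos":[0,0,-0.025],"twist":0},{"grip":0.55,"delta_pos":[0,0,-0.025],"twist":0},{"grip":0.55,"delta_pos":[0,0,-0.02],"twist":0},{"grip":0.55,"delta_pos":[0,0,-0.0145],"twist":0},{"grip":0.55,"delta_pos":[0,0,0],"twist":0},{"grip":0.55,"delta_pos":[0,0,0],"twist":0}]}}

```text
clock: 17.18
position: [0.5463, 0.2783, 0.027]
ee_rot: [-0.062, -0.704, -0.062, 0.704]
contact_force: [-0.0, 0.4, -0.6]
width: 0.0469
```

>>> {"op": "step_arm", "data": {"increments": [{"grip":0.25,"delta_pos":[0,0,0],"twist":0},{"grip":0.25,"delta_pos":[0,0,0],"twist":0},{"grip":0.25,"delta_pos":[0,0,0],"twist":0},{"grip":0.25,"delta_pos":[0,0,0],"twist":0},{"grip":0.25,"delta_pos":[0,0,0],"twist":0},{"grip":0.25,"delta_pos":[0,0,0],"twist":0},{"grip":0.25,"delta_pos":[0,0,0],"twist":0},{"grip":0.25,"delta_pos":[0,0,0],"twist":0}], "force": 30}}

```text
clock: 17.85
position: [0.5475, 0.2788, 0.0286]
ee_rot: [0.062, 0.706, 0.062, -0.703]
contact_force: [0.1, -0.5, 6.0]
width: 0.0269
```

```bash
python3 -c "
from h import *
st()"
```

```text
t 17.85 pos [0.5475 0.2788 0.0286] yaw -79.98 ax [ 0.004  0.001 -1.   ] F [ 0.09 -0.46  6.01] M [-0.145 -0.004 -0.037] w 0.0269
```

>>> {"op": "step_arm", "data": {"increments": [{"grip":0.25,"delta_pos":[0,0,0.002],"twist":0},{"grip":0.25,"delta_pos":[0,0,0.003],"twist":0},{"grip":0.25,"delta_pos":[0,0,0.01],"twist":0},{"grip":0.25,"delta_pos":[0,0,0.02],"twist":0},{"grip":0.25,"delta_pos":[0,0,0.03],"twist":0},{"grip":0.25,"delta_pos":[0,0,0.03],"twist":0},{"grip":0.25,"delta_pos":[0,0,0.025],"twist":0},{"grip":0.25,"delta_pos":[0,0,0.005],"twist":0},{"grip":0.25,"delta_pos":[0,0,0],"twist":0},{"grip":0.25,"delta_pos":[0,0,0],"twist":0}]}}

```text
clock: 18.68
position: [0.5452, 0.2781, 0.1509]
ee_rot: [-0.062, -0.704, -0.062, 0.705]
contact_force: [-0.7, 0.2, -2.3]
width: 0.0271
```

```bash
python3 - <<'E'
from h import *
s=st(); d=shot('side'); t=shot('top')
o=cv2.resize(d['img'][150:250,220:345,::-1],(750,600),interpolation=cv2.INTER_CUBIC); cv2.imwrite('pics/w3.png',o)
x,y,z=s['position']; f=lambda P:(proj(d,P)-[220,150])*6+2.5
print('foot/top if centred',f([[x,y,z-.0146],[x,y,z+.0194]]),'foot x-2mm',f([[x-.002,y,z-.0146]]))
E
```

```text
t 18.68 pos [0.5452 0.2781 0.1509] yaw -79.99 ax [-0.001 -0.001 -1.   ] F [-0.66  0.23 -2.28] M [-0.02   0.    -0.008] w 0.0271
foot/top if centred [[302.89552653 444.38237605]
 [297.18976948 373.68986552]] foot x-2mm [[307.63245379 445.30819146]]
```

View pics/w3.png

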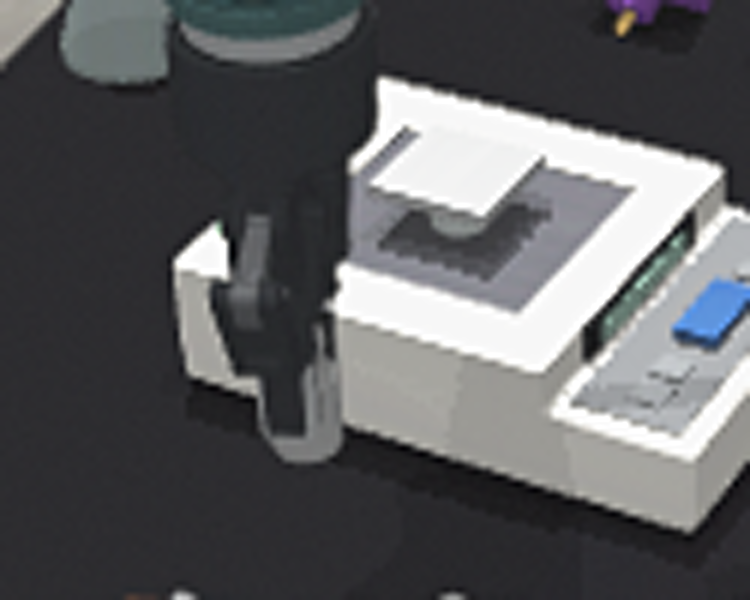

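The weight hangs upright, foot at (303,448) against (303,444) predicted, so it is centred in the grip. The pan stands undisturbed and the key is back up. Carrying it over the pan.

>>> {"op": "step_arm", "data": {"increments": [{"grip":0.25,"delta_pos":[0.0015,-0.0114,0],"twist":0},{"grip":0.25,"delta_pos":[0.0033,-0.025,0],"twist":0},{"grip":0.25,"delta_pos":[0.004,-0.03,0],"twist":0},{"grip":0.25,"delta_pos":[0.004,-0.03,0],"twist":0},{"grip":0.25,"delta_pos":[0.004,-0.03,0],"twist":0},{"grip":0.25,"delta_pos":[0.004,-0.03,0],"twist":0},{"grip":0.25,"delta_pos":[0.004,-0.03,0],"twist":0},{"grip":0.25,"delta_pos":[0.004,-0.03,0],"twist":0},{"grip":0.25,"delta_pos":[0.004,-0.03,0],"twist":0},{"grip":0.25,"delta_pos":[0.002,-0.0164,0],"twist":0}]}}

```text
clock: 19.62
position: [0.5802, 0.0114, 0.1502]
ee_rot: [-0.062, -0.704, -0.06, 0.705]
contact_force: [0.4, -0.4, -2.1]
width: 0.0266
```

>>> {"op": "step_arm", "data": {"increments": [{"grip":0.25,"delta_pos":[0,0,-0.01],"twist":0},{"grip":0.25,"delta_pos":[0,0,-0.01],"twist":0},{"grip":0.25,"delta_pos":[0,0,-0.008],"twist":0},{"grip":0.25,"delta_pos":[0,0,-0.003],"twist":0},{"grip":0.25,"delta_pos":[0,0,0],"twist":0},{"grip":0.25,"delta_pos":[0,0,0],"twist":0},{"grip":0.25,"delta_pos":[0,0,0],"twist":0}]}}

```text
clock: 20.2
position: [0.581, 0.0163, 0.1209]
ee_rot: [0.062, 0.705, 0.062, -0.704]
contact_force: [0.5, -0.3, -2.6]
width: 0.0267
```

>>> {"op": "step_arm", "data": {"increments": [{"grip":0.25,"delta_pos":[0,0,-0.001],"twist":0},{"grip":0.25,"delta_pos":[0,0,-0.001],"twist":0},{"grip":0.25,"delta_pos":[0,0,0],"twist":0},{"grip":0.25,"delta_pos":[0,0,0],"twist":0}]}}

```text
clock: 20.53
position: [0.5809, 0.0157, 0.1188]
ee_rot: [0.062, 0.705, 0.062, -0.704]
contact_force: [0.4, -0.6, -1.6]
width: 0.0271
```

>>> {"op": "step_arm", "data": {"increments": [{"grip":0.25,"delta_pos":[-0.0008,-0.0003,-0.001],"twist":0},{"grip":0.25,"delta_pos":[0,0,-0.001],"twist":0},{"grip":0.25,"delta_pos":[0,0,-0.0005],"twist":0},{"grip":0.25,"delta_pos":[0,0,0],"twist":0},{"grip":0.25,"delta_pos":[0,0,0],"twist":0}]}}

```text
clock: 20.95
position: [0.58, 0.0152, 0.116]
ee_rot: [-0.062, -0.704, -0.062, 0.704]
contact_force: [-0.3, -0.4, -1.8]
width: 0.0268
```

>>> {"op": "step_arm", "data": {"increments": [{"grip":0.25,"delta_pos":[0,0,-0.0005],"twist":0},{"grip":0.25,"delta_pos":[0,0,-0.0005],"twist":0},{"grip":0.25,"delta_pos":[0,0,0],"twist":0},{"grip":0.25,"delta_pos":[0,0,0],"twist":0}]}}

```text
clock: 21.28
position: [0.58, 0.0153, 0.1151]
ee_rot: [-0.062, -0.704, -0.062, 0.704]
contact_force: [0.4, -0.3, -1.1]
width: 0.0263
```

>>> {"op": "step_arm", "data": {"increments": [{"grip":0.25,"delta_pos":[0,0,-0.0004],"twist":0},{"grip":0.25,"delta_pos":[0,0,0],"twist":0},{"grip":0.25,"delta_pos":[0,0,0],"twist":0}]}}

```text
clock: 21.53
position: [0.58, 0.0153, 0.1147]
ee_rot: [-0.062, -0.704, -0.062, 0.704]
contact_force: [-0.1, -0.5, -1.5]
width: 0.0268
```

>>> {"op": "step_arm", "data": {"increments": [{"grip":0.25,"delta_pos":[0,0,-0.0004],"twist":0},{"grip":0.25,"delta_pos":[0,0,0],"twist":0},{"grip":0.25,"delta_pos":[0,0,0],"twist":0}]}}

```text
clock: 21.78
position: [0.58, 0.0153, 0.1143]
ee_rot: [-0.062, -0.704, -0.062, 0.704]
contact_force: [-0.2, 0.3, -1.3]
width: 0.0267
```

>>> {"op": "step_arm", "data": {"increments": [{"grip":0.25,"delta_pos":[0,0,-0.0004],"twist":0},{"grip":0.25,"delta_pos":[0,0,0],"twist":0},{"grip":0.25,"delta_pos":[0,0,0],"twist":0}]}}

```text
clock: 22.03
position: [0.58, 0.0153, 0.1139]
ee_rot: [-0.062, -0.704, -0.062, 0.704]
contact_force: [-0.7, 0.0, -2.2]
width: 0.0263
```

>>> {"op": "step_arm", "data": {"increments": [{"grip":0.25,"delta_pos":[0,0,-0.0003],"twist":0},{"grip":0.25,"delta_pos":[0,0,0],"twist":0},{"grip":0.25,"delta_pos":[0,0,0],"twist":0}]}}

```text
clock: 22.28
position: [0.58, 0.0153, 0.1136]
ee_rot: [0.062, 0.704, 0.062, -0.704]
contact_force: [-0.6, 0.0, -2.2]
width: 0.0269
```

>>> {"op": "step_arm", "data": {"increments": [{"grip":0.25,"delta_pos":[0,0,-0.0003],"twist":0},{"grip":0.25,"delta_pos":[0,0,0],"twist":0},{"grip":0.25,"delta_pos":[0,0,0],"twist":0}]}}

```text
clock: 22.53
position: [0.5801, 0.0153, 0.1136]
ee_rot: [0.062, 0.705, 0.062, -0.704]
contact_force: [-0.5, 0.8, 0.4]
width: 0.0266
```

>>> {"op": "step_arm", "data": {"increments": [{"grip":0.25,"delta_pos":[0,0,-0.0003],"twist":0},{"grip":0.25,"delta_pos":[0,0,0],"twist":0},{"grip":0.25,"delta_pos":[0,0,0],"twist":0}]}}

```text
clock: 22.78
position: [0.5802, 0.0153, 0.1136]
ee_rot: [0.062, 0.705, 0.062, -0.704]
contact_force: [-2.5, 0.6, 4.3]
width: 0.0265
```

The foot is on the pan at z = 0.1136, exactly as predicted. Easing off and releasing.

>>> {"op": "step_arm", "data": {"increments": [{"grip":0.25,"delta_pos":[0,0,0.0002],"twist":0},{"grip":0.25,"delta_pos":[0,0,0],"twist":0},{"grip":0.5,"delta_pos":[0,0,0],"twist":0},{"grip":0.5,"delta_pos":[0,0,0],"twist":0},{"grip":0.5,"delta_pos":[0,0,0],"twist":0},{"grip":0.5,"delta_pos":[0,0,0],"twist":0}], "force": 20}}

```text
clock: 23.28
position: [0.58, 0.0153, 0.1129]
ee_rot: [-0.062, -0.704, -0.062, 0.705]
contact_force: [-0.0, 0.7, -0.9]
width: 0.0427
```

>>> {"op": "step_arm", "data": {"increments": [{"grip":0.5,"delta_pos":[0,0,0.005],"twist":0},{"grip":0.5,"delta_pos":[0,0,0.015],"twist":0},{"grip":0.5,"delta_pos":[0,0,0.03],"twist":0},{"grip":0.5,"delta_pos":[0,0,0.03],"twist":0},{"grip":0.5,"delta_pos":[0,0,0.03],"twist":0},{"grip":0.5,"delta_pos":[-0.035,0,0.01],"twist":0},{"grip":0.5,"delta_pos":[-0.04,0,0],"twist":0},{"grip":0.5,"delta_pos":[-0.04,0,0],"twist":0},{"grip":0.5,"delta_pos":[-0.04,0,0],"twist":0},{"grip":0.5,"delta_pos":[-0.03,0,0],"twist":0}]}}

```text
clock: 24.12
position: [0.3915, 0.0156, 0.2333]
ee_rot: [-0.062, -0.704, -0.062, 0.705]
contact_force: [-0.6, -1.1, 1.1]
width: 0.043
```

>>> {"op": "step_arm", "data": {"increments": [{"grip":0.5,"delta_pos":[0,0,0],"twist":0},{"grip":0.5,"delta_pos":[0,0,0],"twist":0},{"grip":0.5,"delta_pos":[0,0,0],"twist":0},{"grip":0.5,"delta_pos":[0,0,0],"twist":0}]}}

```text
clock: 24.45
position: [0.3965, 0.0151, 0.2336]
ee_rot: [0.062, 0.705, 0.062, -0.704]
contact_force: [0.4, -0.1, -0.1]
width: 0.0427
```

```bash
python3 - <<'E'
from h import *
st(); d=shot('side'); t=shot('top')
o=np.zeros((600,800,3),np.uint8)
o[:,:400]=cv2.resize(d['img'][120:270,250:350,::-1],(400,600),interpolation=cv2.INTER_CUBIC)
o[:400,400:]=cv2.resize(t['img'][130:230,260:360,::-1],(400,400),interpolation=cv2.INTER_CUBIC)
cv2.imwrite('pics/f1.png',o)
E
```

```text
t 24.45 pos [0.3965 0.0151 0.2336] yaw -79.99 ax [ 0.002 -0.    -1.   ] F [ 0.44 -0.09 -0.05] M [ 0.002 -0.028  0.03 ] w 0.0427
```

View pics/f1.png

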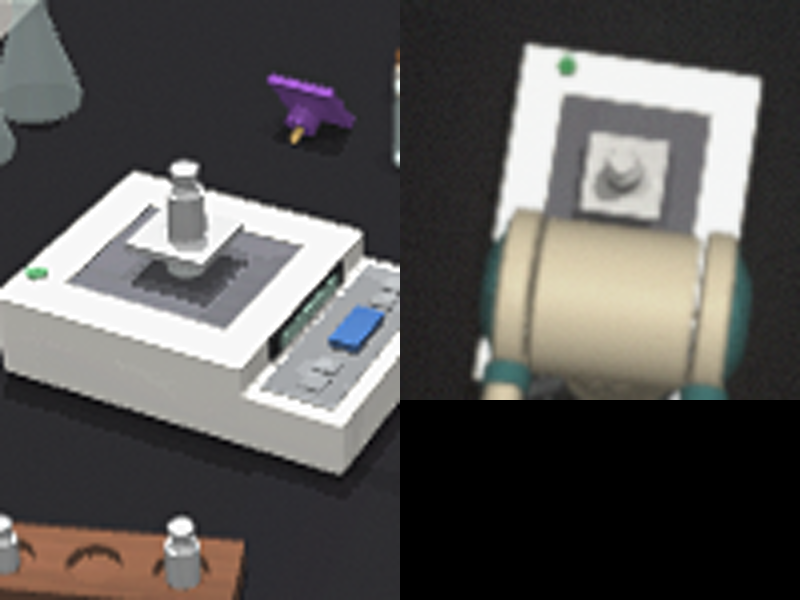

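The final view shows the weight upright in the middle of the level pan (base (187,240)), the key up, the other weights and the beaker standing. One number check of the pan's squareness before handing in.

```bash
python3 - <<'E'
from h import *
t=load('top'); g=t['img'].min(2)[155:190,300:332].astype(np.float32)
g=cv2.resize(g,None,fx=8,fy=8,interpolation=cv2.INTER_CUBIC)
m=(g>150).astype(np.uint8); n,l,s,c=cv2.connectedComponentsWithStats(m)
for k in range(1,n):
    if s[k,4]>3000:
        r=cv2.minAreaRect(np.argwhere(l==k)[:,::-1].astype(np.float32)); b=cv2.boxPoints(r)
        P=np.array([at_z(t,((x+.5)/8-.5+300,(y+.5)/8-.5+155),.099) for x,y in b])[:,:2]; e=P-np.roll(P,1,0)
        print(P.mean(0),np.linalg.norm(e,axis=1),np.degrees(np.arctan2(e[:,1],e[:,0]))%90-90)
E
```

```text
[0.58025657 0.01509154] [0.06301716 0.06374984 0.06346666 0.06367334] [-8.83554956 -8.16275121 -8.90127483 -8.56639902]
```

Pan centre is (0.5803, 0.0151), yaw about −8.6° against the housing's −8.6 to −9.0°, with the right size at the home height.

```bash
python3 -c "
from rig import manip
print(manip.sign_off())"
```

```text
the job is handed in; nothing more can be done
None
```

The job is handed in, at about 24.5 s on the robot's clock. The pan is back in its socket, the tare key was pressed with the pan empty, and the 200 g weight stands on the pan. Sign-off gave no verdict.

- **Pan:** I lifted it off the beaker and slid the stem tip back along the middle line, starting 23 mm in front of the opening's centre. The floor force was about 5–8 N. The force dropped away close to the opening's centre, and the stem went in. The post met the floor 13.8 mm below the sliding height (14 expected), and I released it at about 4.5 N. The last picture puts the pan at yaw about −8.6°, against −8.6° to −9.0° for the housing, and it looks level.
- **Tare key:** I pressed it to its stop with the pan free and empty (key top at 56.3 mm, 12 N), then let it go. It looks up in the last pictures.
- **Weight:** I set it down with at most about 6 N on the pan. It stands upright, as near the middle of the pan as I could judge by eye.
- **Everything else:** The other two weights were still in the stand in the last picture. The beaker still stood when last seen clearly, but I did not check the jar, weighing bottle or red weight at the end.

**One thing not as it started:** both purple look-alike pans, which stood on their stem tips, had tipped over when I looked after lifting the pan. I think they fell on their own: by my estimate the fingers passed at least 25 mm from the nearer one, and I read no contact force before gripping. I did not see them fall, so I can't rule out having disturbed them.

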